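Build up a rotary marking fixture: thrust bearing and flange on the spindle

ROBOT

A 7-joint arm with a two-finger parallel gripper is mounted at the origin on a cart in front of the work surface, level with it; the furniture and walls round the work are solid. World frame = base frame: x ahead of the robot, y to its left, z up, the work surface at z = 0. Lengths are in m, angles in rad, forces in N, time in s.
With the tool pointing down it reaches from about 0.4 to 0.875 m from the base axis. Payload 19.3 kg.
Tool frame: the origin (TCP) lies at the very end of the fingers, on their centre line; the grasp point (between the pads) lies 19 mm behind it; z points along the fingers, y is the direction in which the jaws open and shut (so a half turn about z gives the same grasp; the last joint's range is limited). The gripper opens to 85 mm and grips with 20 to 120 N. Pads are 22 mm wide; open, the fingers measure 114 mm over their backs; the gripper's body (76 mm by 85 mm) begins 54 mm behind the grasp point. The pads swing forward as they close: fully open they stand 13 mm farther back than shut.
Start: joints at [-1.183, 0.521, -0.036, 1.599, 0.021, 1.021, -0.113], TCP at [0.276, 0.561, 0.231] pointing down, gripper open.
Joint ranges: [-2.91, 2.91], [-0.3, 2.13], [-1.5, 1.42], [0.17, 2.43], [-1.26, 4.41], [0.16, 1.93], [-2.52, 2.52]. Speed limits (rad/s): [1.89, 1.89, 2.39, 2.39, 3.01, 3.01, 3.01].

INTERFACE

Orientations are given as [roll, pitch, yaw] about the fixed x, y, z axes, in that order (R = Rz(yaw) Ry(pitch) Rx(roll)).
In Python, from workcell import bot gives the robot as it stands. The module is installed in compiled form; this text tells all that it offers.
- The arm moves only by the shell command python3 -m inch 'ROWS' [FORCE]. ROWS is JSON, a list of rows, each an object of numbers: "dx", "dy", "dz": the shift along the tool's x, y, z in mm; "rx", "ry", "rz": the turn, a rotation vector about the tool's x, y, z in rad; "hand": the closure, from -1 (fully open) to 1 (shut), so that 0 is half open. In form: [{"dx": .., "dy": .., "dz": .., "rx": .., "ry": .., "rz": .., "hand": ..}, ...]. A call has 1 to 10 rows; each row shifts and turns the commanded pose from where the row before left it, along the tool's axes as they then stand; what a row does not reach is not made up. A row lasts 1/10 s, in which the tool goes at most 50 mm and 8.59 degrees, less where a joint would pass 70% of its speed; a pose out of reach is approached as far as the arm can. A call with a gripper value outside its range is refused whole. The fingers move at their own pace and stop on an object; FORCE is the grip in N (left out, the last holds). Time passes only in rows, so rows that do not move let the fingers close. It gives the time, the measured TCP pose, the force and the opening at its end, in the units of the state.
- bot.observe(): the state, without advancing time (a new reading comes with each control period).
- bot.grab_frame(name): name is "scene" or "top"; returns (picture, depth): 480x640x3 uint8, red, green, blue; 480x640 float32, m along the optical axis (not along the pixel's ray), 0 where there is no reading.
- bot.get_calibration(name): a dict with "vertical_fov" (degrees; the focal length in pixels is half the picture's height over the tangent of half this angle, whatever the lens; pixels are square), "cx", "cy" (the principal point, pixels), "origin" and "orientation" of the camera in the world. Camera axes: x right, y down, z forward; pixel columns grow to the right and rows downward; lengths in m; the calibration is good to about 2 mm. A picture is of the moment at which its call begins. get_calibration takes no time and is no camera call.
- bot.job_done(): hands the job in, once; it reports no verdict.
Trained networks look in the newest picture that a camera, given by its name, has taken for a name from the list of things; names that differ only in an ending like _2 or _b are one class to them, and where a whole thing is asked for, a point or a joint stands for the part that bears it (a point fixed in the world has none). Each returns a list of dicts, best first, with "score" (0 to 1); they miss things now and then, are a little off and sometimes report something else, mostly with a low value. They report only what shows in the picture. A call takes as long as a camera call. They do not tell look-alikes from the thing itself.
- bot.trace(camera, target): "region" (480x640 bool, what is visible of it) and "box" ([left, top, right, bottom] in pixels, round what is visible of it).
- bot.tip_of(camera, target): "centre" ([row, column] in pixels: a listed point, or the origin of a listed thing).
The state is a dict: "clock": time; "qpos": joint angles; "qd": joint speeds; "joint_efforts": joint torques, N m; "position": TCP position; "tool_rot": TCP orientation; "force": force on the tool from outside, world axes, zero at the start; "moment": the same for the moment, N m; "grip_width": finger opening in m.
Only numpy, scipy, OpenCV 4.12 (cv2) and the standard library are available. Lean on these libraries where they do the work, as an engineer would, in place of code of your own. Each camera call takes 0.05 s, during which the arm holds its last target.

TASK

Put the rotary marking fixture together on the stepped spindle of the pivot base: first the dark bearing washer with the wide bore, down on the base, then the brass ball cage, then the bright washer with the narrow bore, and last the grey flange with its hub up, as the face the work is bolted to. Each part must go over the spindle and lie flat and fully down on the one below; leave the black knob and the cream bush where they are, and let go of everything at the end.

Things in the scene. Friction and masses are not known exactly. Their poses are not given: they have to be found in the camera images.
- pivot_base: Fixed aluminium pivot base among the parts: round foot 78 mm across, 10 mm high; turret 62 mm across, its flat top (seat) 24 mm above the bench; on its centre a stepped steel spindle (width at height, mm): 24 at 24-25.5, cone to 17 at 30, 16 to 47, cone to 11.6 at 50.5, 11.6 to 59, taper to 6 at the tip, 64. Origin on the spindle axis at bench height; z up.
- housing_washer: Dark steel bearing washer (housing washer): flat ring 52 mm outside, wide bore 26 mm, 9 mm thick, ball groove on its upper face, lying right way up on the bench; 70 to 110 g. It fits round the base's 24 mm shoulder. Origin at the centre of its underside, z up.
- ball_cage: Brass ring with ten bright steel balls (ball cage): 50 mm outside, bore 20 mm, 9 mm thick; 50 to 80 g. It lies flat on the bench, right way up. Origin at the centre of its underside, z up.
- shaft_washer: Bright steel bearing washer (shaft washer): flat ring 52 mm outside, narrow bore 18 mm, 9 mm thick, plain upper face (its groove is underneath, where it belongs); 80 to 130 g. It fits the 16 mm spindle and cannot go down over the 24 mm shoulder. Origin at the centre of its underside, z up.
- flange: Light grey flange: disc 62 mm across and 10 mm thick with four small holes, and on it a round hub 36 mm across up to 21 mm above the underside, bored right through (14 mm) so that it drops over the spindle's nose; lies hub up; 50 to 80 g. Grasp it across the hub. Origin at the centre of its underside, z up.
- black_knob: Black round plastic knob with a small brass insert, 40 mm across, 26 mm high; not part of the job. Origin at the centre of its underside.
- cream_bush: Cream plastic bush, 24 mm across, 25 mm high; not part of the job. Origin at the centre of its underside.
Not all that is in view belongs to the job. Several things have the shape of the ball_cage; the one meant has the colours described above.

How it is judged:
On the way, in this order (a step that is already met when the one before it is completed fails the run):
1. the dark wide-bore washer is over the spindle and flat on the base (horizontal distance between housing_washer and pivot_base below 0.004 m and z of housing_washer in the frame of pivot_base between 0.021 and 0.027 m and angle between housing_washer's own z axis and vertical below 0.08 rad), for 0.2 s.
2. the brass ball cage is over the spindle and flat on the dark washer (horizontal distance between ball_cage and pivot_base below 0.004 m and z of ball_cage in the frame of pivot_base between 0.03 and 0.036 m and angle between ball_cage's own z axis and vertical below 0.08 rad), for 0.2 s.
3. the bright narrow-bore washer is over the spindle and flat on the ball cage (horizontal distance between shaft_washer and pivot_base below 0.004 m and z of shaft_washer in the frame of pivot_base between 0.039 and 0.045 m and angle between shaft_washer's own z axis and vertical below 0.08 rad), for 0.2 s.
4. the grey flange is over the spindle and flat on the bright washer (horizontal distance between flange and pivot_base below 0.004 m and z of flange in the frame of pivot_base between 0.048 and 0.054 m and angle between flange's own z axis and vertical below 0.08 rad), for 0.2 s.
At the end, for the whole second after the job is handed in: On the pivot base, from below: dark washer, ball cage, bright washer, flange with hub up; each within 4 mm of the spindle axis, within 3 mm of its seated height (undersides 24, 33, 42 and 51 mm above the bench), tilted less than 0.08 rad, at rest and released (all of step 1 and all of step 2 and all of step 3 and all of step 4 and linear speed of each of housing_washer, ball_cage, shaft_washer, flange below 0.02 m/s and contact force between each of housing_washer, ball_cage, shaft_washer, flange and the fingers below 0.1 N); the robot touches nothing.
It fails at once if the black knob was moved more than 20 mm (distance of black_knob from where it was at the start of the episode above 0.02 m).
It fails at once if the cream bush was moved more than 20 mm (distance of cream_bush from where it was at the start of the episode above 0.02 m).
It also fails if it takes over 93 s, if anything falls off the work surface, if the arm or the gripper's body presses on something with over 40 N, if the wrist force passes 120 N, or if a joint passes its speed limit or range.

## Working session

There is one attempt and no reset: what is moved stays moved. The work goes in short steps, Python scripts to look and compute and a shell command to move; the robot and the scene stay as the last step left them, time stands still between calls to the robot, and variables do not carry over. Pictures are saved under pics/ and viewed, and the job is handed in when it is done.

```bash
mkdir -p pics; cat > h.py <<'E'
import numpy as np, cv2
from workcell import bot
from scipy.spatial.transform import Rotation as R
def cam(n):
    c=bot.get_calibration(n); f=240/np.tan(np.radians(c['vertical_fov'])/2)
    return c,f
def Rm(c):
    o=np.array(c['orientation'],float)
    return o if o.shape==(3,3) else (R.from_euler('xyz',o).as_matrix() if o.size==3 else R.from_quat(o).as_matrix())
def px2w(n,u,v,d):
    c,f=cam(n); p=np.array([(u-c['cx'])/f*d,(v-c['cy'])/f*d,d]); return Rm(c)@p+np.array(c['origin'])
def px2z(n,u,v,z):
    c,f=cam(n); r=Rm(c)@np.array([(u-c['cx'])/f,(v-c['cy'])/f,1]); o=np.array(c['origin']); return o+r*(z-o[2])/r[2]
def w2px(n,p):
    c,f=cam(n); q=Rm(c).T@(np.array(p)-np.array(c['origin'])); return q[0]/q[2]*f+c['cx'],q[1]/q[2]*f+c['cy']
E
python3 - <<'E'
from h import *
for n in ('scene','top'):
    p,d=bot.grab_frame(n); print(bot.get_calibration(n)); cv2.imwrite(f'pics/{n}0.png',p[...,::-1]); np.save(n+'0.npy',d)
print(bot.observe())
E
```

```text
{'vertical_fov': 56.15619460324974, 'cx': 324.2393409679207, 'cy': 239.73661889561387, 'origin': array([ 0.04322379, -0.23831262,  0.56903832]), 'orientation': array([-2.25725771,  0.002968  , -1.00790737])}
{'vertical_fov': 48.79434609135089, 'cx': 327.07009561549347, 'cy': 239.37087268313076, 'origin': array([0.53035835, 0.07576465, 0.99422332]), 'orientation': array([-3.07617815,  0.02066527, -1.59848674])}
{'clock': 0.1, 'qpos': array([-1.18316817,  0.52196801, -0.03632513,  1.59994659,  0.02122842,
        1.02109698, -0.11278857]), 'qd': array([ 0.00098755, -0.0012066 ,  0.0006874 , -0.00181273,  0.00108034,
        0.0007764 , -0.00036047]), 'joint_efforts': array([ 3.83825900e-03, -9.28479624e+01,  1.98428951e+00, -3.70526862e+01,
        1.82082894e-02,  5.42300055e-03,  3.11959184e-05]), 'position': array([0.27615619, 0.56034483, 0.23077642]), 'tool_rot': array([-3.14056401e+00,  9.73879196e-05,  2.68377779e+00]), 'force': array([ 0.11389046, -0.88107761, -0.12050282]), 'moment': array([-0.05163875, -0.03576255, -0.01216073]), 'grip_width': 0.08554225978954991}
```

View pics/top0.png

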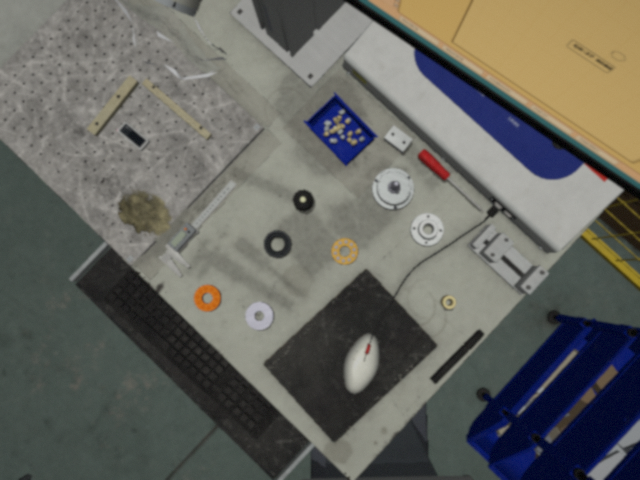

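View pics/scene0.png

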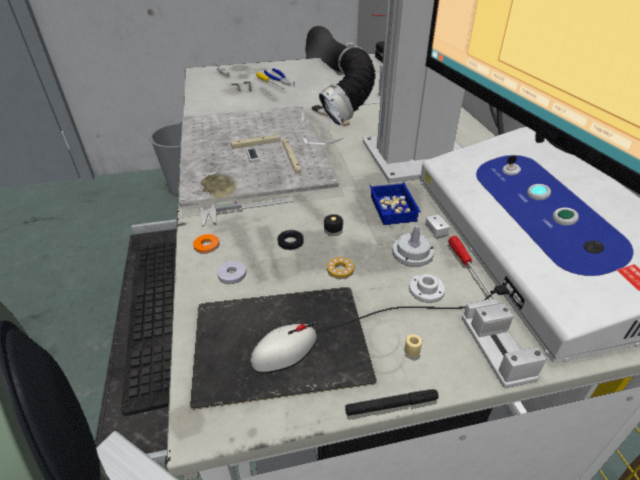

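```bash
python3 - <<'E'
from h import *
for t in ['pivot_base','housing_washer','ball_cage','shaft_washer','flange','black_knob','cream_bush']:
    r=bot.tip_of('top',t); print(t,'tip',[(np.round(x['centre'],1),round(x['score'],2)) for x in r[:5]])
    r=bot.trace('top',t); print('  ',[(np.round(x['box']),round(x['score'],2),x['region'].sum()) for x in r[:5]])
E
```

```text
pivot_base tip [(array([188.6, 395.7]), 0.68)]
   [(array([374., 169., 414., 209.]), 0.64, np.int64(1396))]
housing_washer tip [(array([245.9, 272.2]), 0.95)]
   [(array([264., 226., 290., 257.]), 0.55, np.int64(497))]
ball_cage tip [(array([250.2, 343.3]), 0.96), (array([295.9, 209.2]), 0.6), (array([242.6, 274.9]), 0.21)]
   [(array([333., 237., 361., 266.]), 0.96, np.int64(508))]
shaft_washer tip [(array([314.4, 257.6]), 0.91)]
   [(array([247., 300., 272., 332.]), 0.82, np.int64(478))]
flange tip [(array([228.3, 425. ]), 0.87), (array([251.3, 345.2]), 0.54)]
   [(array([409., 215., 446., 247.]), 0.67, np.int64(823))]
black_knob tip [(array([200.1, 303. ]), 0.75)]
   [(array([262., 230., 296., 260.]), 0.72, np.int64(508)), (array([294., 191., 313., 213.]), 0.57, np.int64(358))]
cream_bush tip [(array([299.2, 445.5]), 0.69)]
   [(array([441., 294., 457., 310.]), 0.42, np.int64(163))]
```

```bash
python3 - <<'E'
from h import *
p=cv2.imread('pics/top0.png'); s=cv2.imread('pics/scene0.png')
a=cv2.resize(p[160:340,180:460],None,fx=2.85,fy=2.85,interpolation=cv2.INTER_CUBIC)
cv2.imwrite('pics/c1.png',a[:600,:800])
b=cv2.resize(s[200:310,180:460],None,fx=2.85,fy=2.85,interpolation=cv2.INTER_CUBIC)
cv2.imwrite('pics/c2.png',b)
E
```

```text
(no output)
```

View pics/c1.png

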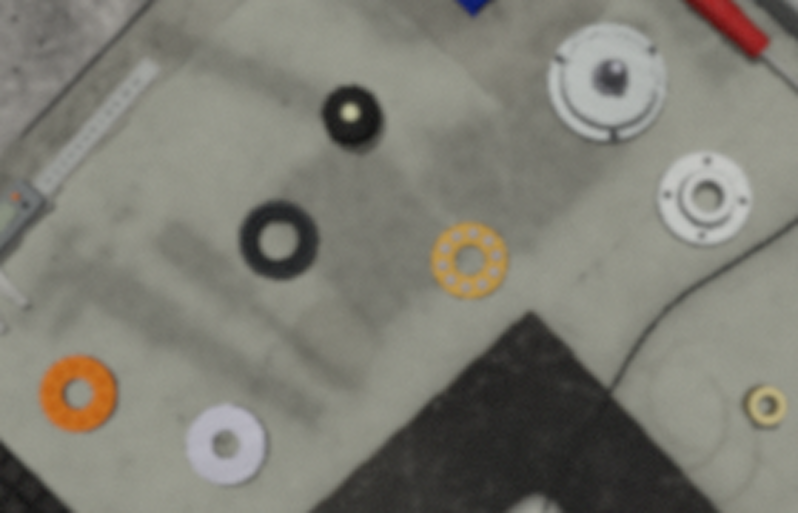

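View pics/c2.png

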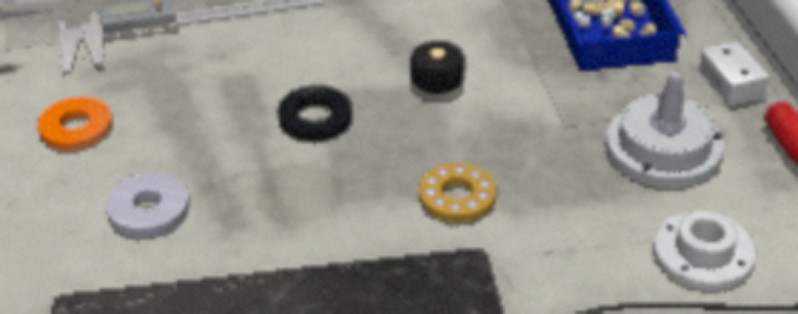

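```bash
cat >> h.py <<'E'
from scipy.optimize import least_squares
def cloud(n,d):
    c,f=cam(n); v,u=np.mgrid[0:480,0:640]; P=np.stack([(u-c['cx'])/f*d,(v-c['cy'])/f*d,d],-1)
    return P@Rm(c).T+np.array(c['origin'])
def locate(n,d,xy,rad,zlo,zhi):
    W=cloud(n,d).reshape(-1,3); m=(d.reshape(-1)>0)&(np.hypot(W[:,0]-xy[0],W[:,1]-xy[1])<rad)
    Q=W[m]; s=Q[(Q[:,2]>zlo)&(Q[:,2]<zhi)]
    if len(s)<10: return None
    (a,b),r=cv2.minEnclosingCircle(s[:,:2].astype(np.float32))
    return len(s),np.round([s[:,0].mean(),s[:,1].mean(),s[:,2].mean()],4),np.round([a,b,r],4), np.round(np.percentile(Q[:,2],[5,20,50,80,95]),4)
E
python3 - <<'E'
from h import *
T={'pivot_base':(395.7,186,.024,.039,.019,.03),'housing':(278,243.5,.009,.028,.005,.013),'cage':(344,251,.009,.028,.005,.013),'orange':(207,298,.009,.028,.005,.013),'shaft':(259,316,.009,.028,.005,.013),'flange':(427,229,.01,.035,.006,.015),'hub':(427,229,.021,.035,.016,.026),'knob':(303,201,.026,.03,.02,.03),'bush':(448,302,.025,.02,.018,.03)}
dt=np.load('top0.npy'); ds=np.load('scene0.npy')
for k,(u,v,z,r,a,b) in T.items():
    w=px2z('top',u,v,z); print(k,np.round(w,4)); print('  top',locate('top',dt,w,r,a,b)); print('  scn',locate('scene',ds,w,r,a,b))
E
```

```text
pivot_base [ 0.6894 -0.0353  0.024 ]
  top (801, array([ 0.6869, -0.0316,  0.0242]), array([ 0.6876, -0.0318,  0.0313]), array([0.0075, 0.0108, 0.0231, 0.0256, 0.0446]))
  scn (516, array([ 0.6819, -0.033 ,  0.024 ]), array([ 0.6875, -0.032 ,  0.0326]), array([0.0008, 0.0098, 0.023 , 0.0252, 0.049 ]))
housing [0.5904 0.1862 0.009 ]
  top (450, array([0.5903, 0.1872, 0.0086]), array([0.5905, 0.1874, 0.0261]), array([-0.0016,  0.0006,  0.0073,  0.0094,  0.0113]))
  scn (306, array([0.5894, 0.1874, 0.0085]), array([0.5907, 0.188 , 0.0269]), array([-0.0009,  0.0009,  0.0074,  0.0092,  0.0103]))
cage [0.5728 0.0634 0.009 ]
  top (464, array([0.5729, 0.062 , 0.0086]), array([0.5728, 0.0621, 0.0249]), array([-0.0017,  0.0008,  0.0075,  0.0097,  0.0114]))
  scn (374, array([0.5717, 0.0627, 0.0084]), array([0.5732, 0.0632, 0.0261]), array([-0.0007,  0.0012,  0.0077,  0.0091,  0.0101]))
orange [0.4926 0.3208 0.009 ]
  top (472, array([0.4928, 0.3202, 0.0084]), array([0.4925, 0.3207, 0.0255]), array([-0.0016,  0.0006,  0.0073,  0.0093,  0.0112]))
  scn (310, array([0.4921, 0.3206, 0.0085]), arr
[... 890 characters left out ...]
  0.0202]), array([ 0.6087, -0.0921,  0.0188]), array([-0.0006,  0.0028,  0.0082,  0.0178,  0.0213]))
knob [0.6665 0.1364 0.026 ]
  top (333, array([0.6691, 0.136 , 0.0255]), array([0.6698, 0.1365, 0.0197]), array([-0.0023, -0.0006,  0.0027,  0.0258,  0.0278]))
  scn (197, array([0.6667, 0.1356, 0.0251]), array([0.6694, 0.1372, 0.0194]), array([-0.0011,  0.0001,  0.0097,  0.0255,  0.027 ]))
bush [ 0.4743 -0.1221  0.025 ]
  top (109, array([ 0.4744, -0.1241,  0.0247]), array([ 0.474 , -0.1247,  0.0122]), array([-0.0024, -0.0005,  0.0022,  0.0241,  0.0267]))
  scn (181, array([ 0.4731, -0.1235,  0.0236]), array([ 0.4748, -0.1234,  0.013 ]), array([-0.0011,  0.0001,  0.009 ,  0.024 ,  0.0255]))
```

Distinct candidates in the top view are: dark washer (278,244) vs black knob (303,201); brass cage (344,250) vs the orange look‑alike (207,298); bright washer (259,316); flange (427,229); base (393,188). The crop confirms a ring of bright balls at (344,250), plain orange at (207,298). All measured heights and radii match the sizes given.

```bash
cat > go.py <<'E'
import sys
from h import *
T={'base':(.6876,-.0318),'h':(.5905,.1874),'c':(.5728,.0622),'s':(.4575,.2240),'f':(.6095,-.0924)}
def go(k,z,yaw=3.316):
    o=bot.observe(); xy=T[k] if isinstance(k,str) else k
    Rt=R.from_euler('xyz',o['tool_rot']).as_matrix()
    d=np.array([*xy,z])-o['position']
    Rg=R.from_euler('xyz',[np.pi,0,yaw]).as_matrix()
    print('t',round(o['clock'],2),'pos',np.round(o['position'],4),'rot',np.round(o['tool_rot'],3),'F',np.round(o['force'],1),'w',round(o['grip_width'],4))
    print('delta tool now mm',np.round(Rt.T@d*1000,1),' at goal yaw',np.round(Rg.T@d*1000,1),'rotvec',np.round(R.from_matrix(Rt.T@Rg).as_rotvec(),3))
if __name__=='__main__': go(sys.argv[1],float(sys.argv[2]))
E
python3 go.py h .12
python3 -m inch '[{"rz":-0.127,"hand":-0.46},{"rz":-0.127,"hand":-0.46},{"rz":-0.127,"hand":-0.46},{"rz":-0.127,"hand":-0.46},{"rz":-0.126,"hand":-0.46}]' 40
python3 go.py h .12
```

```text
t 0.8 pos [0.2762 0.5606 0.2313] rot [ 3.142 -0.     2.684] F [ 0.2  1.5 -0.6] w 0.0853
delta tool now mm [-446.9 -195.9  111.3]  at goal yaw [-244.7 -422.1  111.3] rotvec [ 0.    -0.    -0.632]
t 0.8 pos [0.2762 0.5606 0.2313] rot [ 3.142 -0.     2.684] F [ 0.2  1.5 -0.6] w 0.0853
delta tool now mm [-446.9 -195.9  111.3]  at goal yaw [-244.7 -422.1  111.3] rotvec [ 0.    -0.    -0.632]schema error: expected keys dx, dy, dz, rx, ry, rz, hand
```

```bash
python3 - <<'E'
from h import *
d=np.load('top0.npy'); W=cloud('top',d)
for u,v in [(398,138),(433,165),(430,120),(500,160),(320,60),(285,30),(367,280),(340,150),(500,260),(420,100)]: print((u,v),np.round(W[v,u],3))
E
```

```text
(398, 138) [ 0.78  -0.043  0.019]
(433, 165) [ 0.727 -0.106  0.019]
(430, 120) [ 0.798 -0.095  0.068]
(500, 160) [ 0.722 -0.214  0.071]
(320, 60) [0.937 0.098 0.015]
(285, 30) [0.946 0.154 0.122]
(367, 280) [0.518 0.022 0.006]
(340, 150) [0.766 0.065 0.001]
(500, 260) [ 0.548 -0.224  0.01 ]
(420, 100) [ 0.834 -0.079  0.07 ]
```

```bash

python3 -m inch '[{"dx":0,"dy":0,"dz":0,"rx":0,"ry":0,"rz":-0.127,"hand":-0.46},{"dx":0,"dy":0,"dz":0,"rx":0,"ry":0,"rz":-0.127,"hand":-0.46},{"dx":0,"dy":0,"dz":0,"rx":0,"ry":0,"rz":-0.127,"hand":-0.46},{"dx":0,"dy":0,"dz":0,"rx":0,"ry":0,"rz":-0.127,"hand":-0.46},{"dx":0,"dy":0,"dz":0,"rx":0,"ry":0,"rz":-0.124,"hand":-0.46}]' 40
python3 go.py h .12
```

```text
clock: 1.3
position: [0.2763, 0.5606, 0.2313]
tool_rot: [3.142, 0.0, -2.962]
force: [0.8, 0.3, -0.2]
grip_width: 0.0628
t 1.3 pos [0.2763 0.5606 0.2313] rot [ 3.142  0.    -2.962] F [ 0.8  0.3 -0.2] w 0.0628
delta tool now mm [-242.6 -423.3  111.3]  at goal yaw [-244.7 -422.1  111.3] rotvec [0.    0.    0.005]
```

```bash

python3 -m inch '[{"dx":-18,"dy":-31,"dz":8,"rx":0,"ry":0,"rz":0,"hand":-0.46},{"dx":-18,"dy":-31,"dz":8,"rx":0,"ry":0,"rz":0,"hand":-0.46},{"dx":-18,"dy":-31,"dz":8,"rx":0,"ry":0,"rz":0,"hand":-0.46},{"dx":-18,"dy":-31,"dz":8,"rx":0,"ry":0,"rz":0,"hand":-0.46},{"dx":-18,"dy":-31,"dz":8,"rx":0,"ry":0,"rz":0,"hand":-0.46},{"dx":-18,"dy":-31,"dz":8,"rx":0,"ry":0,"rz":0,"hand":-0.46},{"dx":-18,"dy":-31,"dz":8,"rx":0,"ry":0,"rz":0,"hand":-0.46},{"dx":-18,"dy":-31,"dz":8,"rx":0,"ry":0,"rz":0,"hand":-0.46},{"dx":-18,"dy":-31,"dz":8,"rx":0,"ry":0,"rz":0,"hand":-0.46},{"dx":-18,"dy":-31,"dz":8,"rx":0,"ry":0,"rz":0,"hand":-0.46}]' 40
python3 go.py h .12
```

```text
clock: 2.3
position: [0.5081, 0.2853, 0.1511]
tool_rot: [3.142, 0.0, -2.967]
force: [0.7, -0.0, 0.6]
grip_width: 0.0622
t 2.3 pos [0.5081 0.2853 0.1511] rot [ 3.142  0.    -2.967] F [ 0.7 -0.   0.6] w 0.0622
delta tool now mm [ -64.2 -110.7   31.1]  at goal yaw [ -64.2 -110.7   31.1] rotvec [ 0.  0. -0.]
```

```bash

python3 -m inch '[{"dx":-22,"dy":-37,"dz":10,"rx":0,"ry":0,"rz":0,"hand":-0.46},{"dx":-22,"dy":-37,"dz":20,"rx":0,"ry":0,"rz":0,"hand":-0.46},{"dx":-20.2,"dy":-36.7,"dz":20,"rx":0,"ry":0,"rz":0,"hand":-0.46},{"dx":0,"dy":0,"dz":30,"rx":0,"ry":0,"rz":0,"hand":-0.46},{"dx":0,"dy":0,"dz":30,"rx":0,"ry":0,"rz":0,"hand":-0.46},{"dx":0,"dy":0,"dz":0,"rx":0,"ry":0,"rz":0,"hand":-0.46}]' 40
python3 go.py h 0.0; python3 - <<'E'
from h import *
for n in ['scene','top']:
    p,d=bot.grab_frame(n); u,v=map(int,w2px(n,(.59,.187,.02))); a=p[v-70:v+70,u-90:u+90]; cv2.imwrite(f'pics/{n}1.png',cv2.resize(a,None,fx=4,fy=4)[...,::-1])
E
```

```text
clock: 2.9
position: [0.5877, 0.1877, 0.038]
tool_rot: [-3.141, -0.005, -2.968]
force: [-0.2, 0.7, 0.7]
grip_width: 0.0622
t 2.9 pos [0.5877 0.1877 0.038 ] rot [-3.141 -0.005 -2.968] F [-0.2  0.7  0.7] w 0.0622
delta tool now mm [-2.9 -0.7 37.9]  at goal yaw [-2.7 -0.8 38. ] rotvec [-0.001 -0.005 -0.   ]
```

View pics/scene1.png

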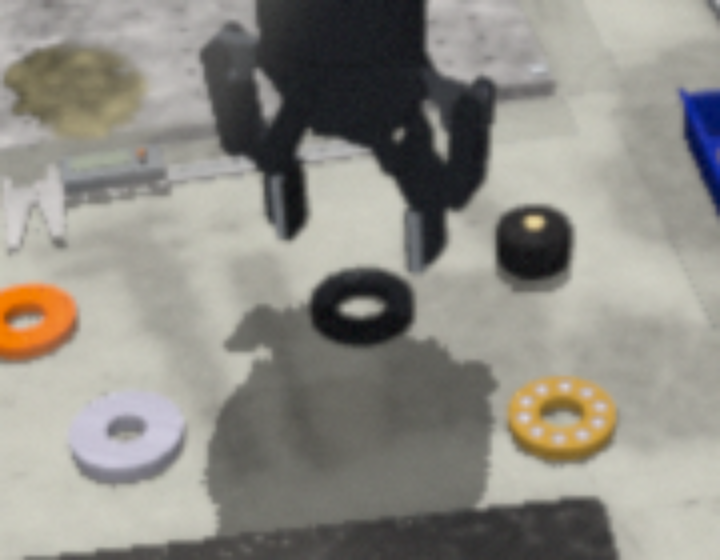

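The scene crop shows the open fingers (about (285,215) and (420,250)) above the dark washer (360,305), clear of the knob at (533,245).

```bash
python3 go.py h 0.0
python3 -m inch '[{"dx":0,"dy":0,"dz":15,"rx":0,"ry":0,"rz":0,"hand":-0.46},{"dx":0,"dy":0,"dz":13,"rx":0,"ry":0,"rz":0,"hand":-0.46},{"dx":0,"dy":0,"dz":0,"rx":0,"ry":0,"rz":0,"hand":-0.46},{"dx":0,"dy":0,"dz":0,"rx":0,"ry":0,"rz":0,"hand":-0.46}]' 40
python3 go.py h 0.0
```

```text
t 3.0 pos [0.5896 0.1888 0.0418] rot [-3.142 -0.    -2.967] F [ 0.5  0.3 -0.4] w 0.0622
delta tool now mm [-0.6 -1.6 41.8]  at goal yaw [-0.6 -1.6 41.8] rotvec [-0. -0.  0.]
clock: 3.4
position: [0.5895, 0.1887, 0.0133]
tool_rot: [-3.142, -0.0, -2.967]
force: [0.5, 0.0, 0.1]
grip_width: 0.0624
t 3.4 pos [0.5895 0.1887 0.0133] rot [-3.142 -0.    -2.967] F [0.5 0.  0.1] w 0.0624
delta tool now mm [-0.7 -1.5 13.3]  at goal yaw [-0.7 -1.5 13.3] rotvec [-0. -0. -0.]
```

```bash

python3 -m inch '[{"dx":-0.7,"dy":-1.5,"dz":7,"rx":0,"ry":0,"rz":0,"hand":-0.46},{"dx":0,"dy":0,"dz":6.5,"rx":0,"ry":0,"rz":0,"hand":-0.46},{"dx":0,"dy":0,"dz":0,"rx":0,"ry":0,"rz":0,"hand":-0.46},{"dx":0,"dy":0,"dz":0,"rx":0,"ry":0,"rz":0,"hand":0.3},{"dx":0,"dy":0,"dz":0,"rx":0,"ry":0,"rz":0,"hand":0.3},{"dx":0,"dy":0,"dz":0,"rx":0,"ry":0,"rz":0,"hand":0.3}]' 40
python3 go.py h 0.0
```

```text
clock: 4.0
position: [0.5907, 0.1873, -0.0]
tool_rot: [3.142, 0.0, -2.967]
force: [-0.8, -0.1, 1.2]
grip_width: 0.0488
t 4.0 pos [ 0.5907  0.1873 -0.    ] rot [ 3.142  0.    -2.967] F [-0.8 -0.1  1.2] w 0.0488
delta tool now mm [ 0.2  0.1 -0. ]  at goal yaw [ 0.2  0.1 -0. ] rotvec [ 0.  0. -0.]
```

```bash
python3 - <<'E'
from h import *
print(bot.observe()['grip_width'])
for n in ['scene']:
    p,d=bot.grab_frame(n); u,v=map(int,w2px(n,(.59,.187,.02))); a=p[v-40:v+40,u-50:u+50]; cv2.imwrite(f'pics/{n}2.png',cv2.resize(a,None,fx=7,fy=7,interpolation=cv2.INTER_CUBIC)[...,::-1])
print(bot.observe()['grip_width'])
E
```

```text
0.04878678744140198
0.049028164377904
```

View pics/scene2.png

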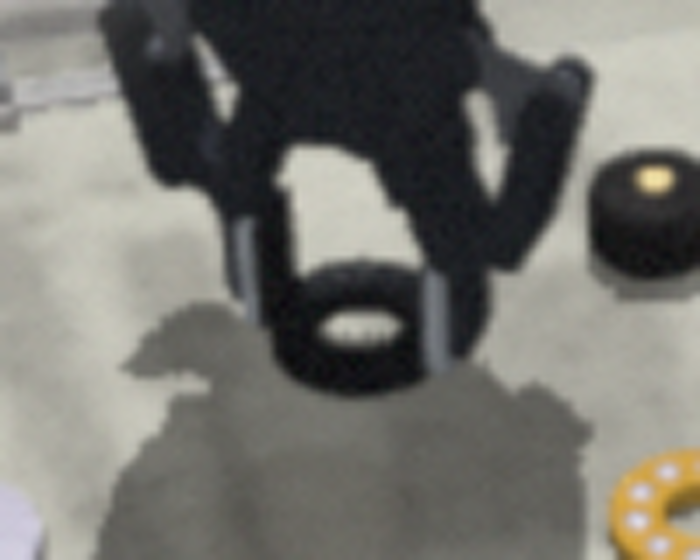

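```bash

python3 -m inch '[{"dx":0,"dy":0,"dz":-10,"rx":0,"ry":0,"rz":0,"hand":0.3},{"dx":0,"dy":0,"dz":-20,"rx":0,"ry":0,"rz":0,"hand":0.3},{"dx":0,"dy":0,"dz":-20,"rx":0,"ry":0,"rz":0,"hand":0.3},{"dx":0,"dy":0,"dz":-30,"rx":0,"ry":0,"rz":0,"hand":0.3},{"dx":0,"dy":0,"dz":0,"rx":0,"ry":0,"rz":0,"hand":0.3}]' 40
python3 - <<'E'
from h import *
for n in ['scene','top']:
    p,d=bot.grab_frame(n); u,v=map(int,w2px(n,(.59,.187,.08))); a=p[v-60:v+60,u-60:u+60]; cv2.imwrite(f'pics/{n}3.png',cv2.resize(a,None,fx=5,fy=5,interpolation=cv2.INTER_CUBIC)[...,::-1])
print(bot.observe()['grip_width'])
E
```

```text
clock: 4.55
position: [0.5925, 0.1879, 0.0841]
tool_rot: [3.141, 0.005, -2.968]
force: [-0.1, 0.2, -0.4]
grip_width: 0.0494
0.04915491643411497
```

View pics/scene3.png

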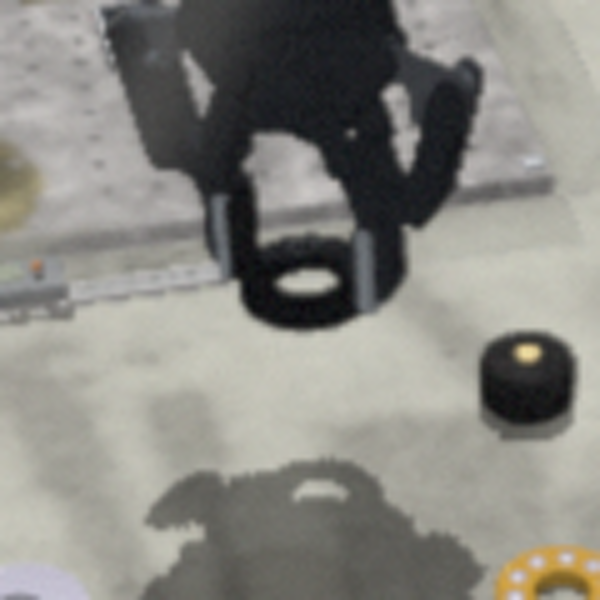

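Held level (ring at (305,280), its shadow well below). Now over to the spindle.

```bash
python3 go.py base 0.095
python3 -m inch '[{"dx":-11,"dy":26,"dz":0,"rx":0,"ry":0,"rz":0,"hand":0.3}]' 40 >/dev/null; python3 go.py base .095
```

```text
t 4.65 pos [0.591  0.1873 0.0808] rot [ 3.141e+00  2.000e-03 -2.968e+00] F [ 0.7  1.  -1.9] w 0.0492
delta tool now mm [ -57.2 -232.5  -14.2]  at goal yaw [ -57.1 -232.6  -14.2] rotvec [ 0.     0.002 -0.   ]
t 4.75 pos [0.5969 0.2109 0.0795] rot [-3.139e+00 -1.000e-03 -2.972e+00] F [ 0.7 -0.2 -0. ] w 0.0489
delta tool now mm [ -48.3 -254.6  -14.9]  at goal yaw [ -47.2 -254.8  -15.5] rotvec [-0.003 -0.001 -0.005]
```

```bash

python3 -m inch '[{"dx":0,"dy":-5,"dz":-10,"rx":0,"ry":0,"rz":0,"hand":0.3},{"dx":-5,"dy":-27,"dz":-10,"rx":0,"ry":0,"rz":0,"hand":0.3},{"dx":-6,"dy":-32,"dz":0,"rx":0,"ry":0,"rz":0,"hand":0.3},{"dx":-6,"dy":-32,"dz":0,"rx":0,"ry":0,"rz":0,"hand":0.3},{"dx":-6,"dy":-32,"dz":0,"rx":0,"ry":0,"rz":0,"hand":0.3},{"dx":-6,"dy":-32,"dz":0,"rx":0,"ry":0,"rz":0,"hand":0.3},{"dx":-6,"dy":-32,"dz":0,"rx":0,"ry":0,"rz":0,"hand":0.3},{"dx":-6,"dy":-32,"dz":0,"rx":0,"ry":0,"rz":0,"hand":0.3},{"dx":-7,"dy":-28,"dz":0,"rx":0,"ry":0,"rz":0,"hand":0.3},{"dx":0,"dy":0,"dz":0,"rx":0,"ry":0,"rz":0,"hand":0.3}]' 40
python3 go.py base 0.095
```

```text
clock: 5.75
position: [0.6882, -0.0304, 0.0988]
tool_rot: [-3.139, -0.001, -2.972]
force: [-0.6, -0.8, -1.4]
grip_width: 0.0487
t 5.75 pos [ 0.6882 -0.0304  0.0988] rot [-3.139e+00 -1.000e-03 -2.972e+00] F [-0.6 -0.8 -1.4] w 0.0487
delta tool now mm [ 0.8 -1.3  3.8]  at goal yaw [ 0.8 -1.3  3.8] rotvec [-0.002 -0.001 -0.005]
```

```bash

python3 -m inch '[{"dx":0.8,"dy":-1.3,"dz":2,"rx":-0.002,"ry":-0.001,"rz":-0.005,"hand":0.3},{"dx":0,"dy":0,"dz":2,"rx":0,"ry":0,"rz":0,"hand":0.3},{"dx":0,"dy":0,"dz":0,"rx":0,"ry":0,"rz":0,"hand":0.3}]' 40
python3 - <<'E'
from h import *
for n in ['scene','top']:
    p,d=bot.grab_frame(n); u,v=map(int,w2px(n,(.6876,-.0318,.07))); a=p[v-60:v+60,u-60:u+60]; cv2.imwrite(f'pics/{n}4.png',cv2.resize(a,None,fx=5,fy=5,interpolation=cv2.INTER_CUBIC)[...,::-1])
    print(n,locate(n,d,(.6876,-.0318),.035,.098,.109))
    W=cloud(n,d).reshape(-1,3); m=(np.hypot(W[:,0]-.6876,W[:,1]+.0318)<.03); print(np.histogram(W[m,2],np.arange(0,.2,.004)))
E
python3 go.py base .095
```

```text
clock: 6.05
position: [0.6867, -0.0254, 0.0952]
tool_rot: [3.139, 0.0, -2.961]
force: [0.2, 0.5, -1.3]
grip_width: 0.049
scene (429, array([ 0.6842, -0.0278,  0.1033]), array([ 0.6839, -0.0314,  0.0322]), array([0.0158, 0.0301, 0.174 , 0.2489, 0.3739]))
(array([  0,   1,  27,  29,  41, 198, 226,  29,  17,  15,  16,  14,  18,
        12,  13,  12,   7,   0,   0,   0,   0,   0,   0,  16,  71, 221,
       137,  17,   9,  11,  14,  12,  14,  17,   5,   7,  12,  23,  14,
        18,  21,  38,  62,  56,  61,  58,  57,  65,  75]), array([0.   , 0.004, 0.008, 0.012, 0.016, 0.02 , 0.024, 0.028, 0.032,
       0.036, 0.04 , 0.044, 0.048, 0.052, 0.056, 0.06 , 0.064, 0.068,
       0.072, 0.076, 0.08 , 0.084, 0.088, 0.092, 0.096, 0.1  , 0.104,
       0.108, 0.112, 0.116, 0.12 , 0.124, 0.128, 0.132, 0.136, 0.14 ,
       0.144, 0.148, 0.152, 0.156, 0.16 , 0.164, 0.168, 0.172, 0.176,
       0.18 , 0.184, 0.188, 0.192, 0.196]))
top (17, array([ 0.67  , -0.0099,  0.1039]), array([ 0.6697, -0.0107,  0.005 ]), array([0.0256, 0.4704, 0.4818, 0.5036, 0.5149]))
(array([ 0,  0,  0,  0,  0, 49, 48,  2,  0,  0,  0,  0,  0,  0,  0,  0,  0,
        0,  0,  0,  0,  0,  0,  1,  3,  5,  8,  0,  0,  0,  0,  0,  0,  0,
        0,  0,  0,  0,  0,  0,  0,  0,  0,  0,  0,  0,  0,  0,  0]), array([0.   , 0.004, 0.008, 0.012, 0.016, 0.02 , 0.024, 0.028, 0.032,
       0.036, 0.04 , 0.044, 0.048, 0.052, 0.056, 0.06 , 0.064, 0.068,
       0.072, 0.076, 0.08 , 0.084, 0.088, 0.092, 0.096, 0.1  , 0.104,
       0.108, 0.112, 0.116, 0.12 , 0.124, 0.128, 0.132, 0.136, 0.14 ,
       0.144, 0.148, 0.152, 0.156, 0.16 , 0.164, 0.168, 0.172, 0.176,
       0.18 , 0.184, 0.188, 0.192, 0.196]))
t 6.15 pos [ 0.6871 -0.0256  0.0957] rot [ 3.139e+00  1.000e-03 -2.961e+00] F [ 0.2  0.2 -1.1] w 0.0495
delta tool now mm [ 0.6 -6.2  0.7]  at goal yaw [ 0.6 -6.2  0.7] rotvec [0.002 0.001 0.006]
```

View pics/scene4.png

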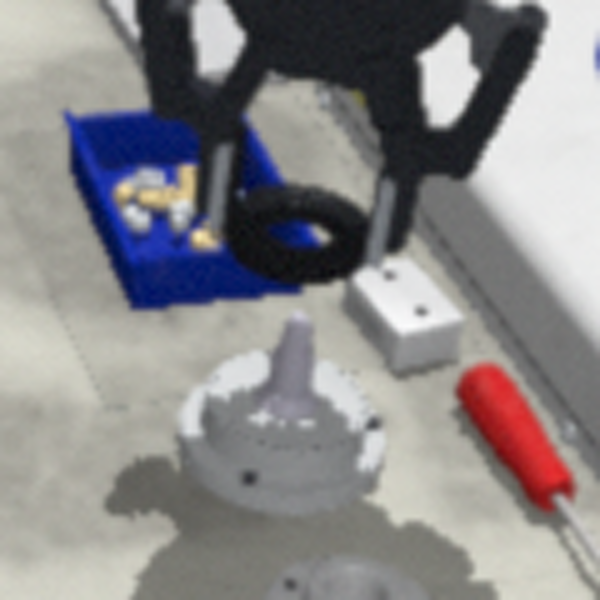

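```bash

python3 -m inch '[{"dx":0.6,"dy":-6.2,"dz":0,"rx":0.002,"ry":0.001,"rz":0.006,"hand":0.3},{"dx":0,"dy":0,"dz":0,"rx":0,"ry":0,"rz":0,"hand":0.3},{"dx":0,"dy":0,"dz":0,"rx":0,"ry":0,"rz":0,"hand":0.3},{"dx":0,"dy":0,"dz":0,"rx":0,"ry":0,"rz":0,"hand":0.3}]' 40
cat > held.py <<'E'
from h import *
# robust fit of held ring's top face (dark or otherwise) from the scene depth near the TCP
def held(hole,outer,lo=.003,hi=.0125):
    p,d=bot.grab_frame('scene'); o=bot.observe(); t=o['position']
    W=cloud('scene',d); r=np.hypot(W[...,0]-t[0],W[...,1]-t[1]); m=(r<outer+.003)&(W[...,2]>t[2]+lo)&(W[...,2]<t[2]+hi)&(d>0)
    Q=W[m]; c,_=np.linalg.lstsq(np.c_[Q[:,:2]-t[:2],np.ones(len(Q))],Q[:,2],rcond=None)[:2]
    print('n',len(Q),'slope',np.round(c[:2],3),'z-tcp',round(c[2]-t[2],4))
    for _ in range(5):
        e=Q[:,2]-np.c_[Q[:,:2]-t[:2],np.ones(len(Q))]@c; k=e>-.002; c=np.linalg.lstsq(np.c_[Q[k][:,:2]-t[:2],np.ones(k.sum())],Q[k][:,2],rcond=None)[0]
    print('refit',k.sum(),np.round(c[:2],3),round(c[2]-t[2],4))
    (a,b),rr=cv2.minEnclosingCircle(Q[k][:,:2].astype(np.float32)); print('circle',round(a,4),round(b,4),round(rr,4),'tcp',np.round(t,4))
    return p
if __name__=='__main__': held(.01,.026)
E
python3 held.py; python3 go.py base .095
```

```text
clock: 6.55
position: [0.6878, -0.0327, 0.0958]
tool_rot: [3.142, 0.0, -2.968]
force: [0.3, -0.5, -0.6]
grip_width: 0.049
n 399 slope [0.017 0.009] z-tcp 0.0079
refit 326 [0.001 0.01 ] 0.0085
circle 0.6877 -0.033 0.0282 tcp [ 0.6878 -0.0326  0.0958]
t 6.6 pos [ 0.6878 -0.0326  0.0958] rot [ 3.142  0.    -2.968] F [ 0.  -0.9 -0.5] w 0.0493
delta tool now mm [0.1 0.9 0.8]  at goal yaw [0.1 0.9 0.8] rotvec [ 0.     0.    -0.001]
```

```bash

python3 -m inch '[{"dx":0,"dy":0.9,"dz":15,"rx":0,"ry":0,"rz":0,"hand":0.3},{"dx":0,"dy":0,"dz":20,"rx":0,"ry":0,"rz":0,"hand":0.3},{"dx":0,"dy":0,"dz":15,"rx":0,"ry":0,"rz":0,"hand":0.3},{"dx":0,"dy":0,"dz":10,"rx":0,"ry":0,"rz":0,"hand":0.3},{"dx":0,"dy":0,"dz":5,"rx":0,"ry":0,"rz":0,"hand":0.3},{"dx":0,"dy":0,"dz":2,"rx":0,"ry":0,"rz":0,"hand":0.3},{"dx":0,"dy":0,"dz":2,"rx":0,"ry":0,"rz":0,"hand":0.3},{"dx":0,"dy":0,"dz":0,"rx":0,"ry":0,"rz":0,"hand":0.3},{"dx":0,"dy":0,"dz":0,"rx":0,"ry":0,"rz":0,"hand":0.3}]' 40
python3 go.py base 0.0245
```

```text
clock: 7.5
position: [0.6879, -0.0319, 0.0273]
tool_rot: [-3.141, 0.001, -2.968]
force: [-0.7, 1.7, -0.5]
grip_width: 0.0489
t 7.5 pos [ 0.6879 -0.0319  0.0273] rot [-3.141e+00  1.000e-03 -2.968e+00] F [-0.7  1.7 -0.5] w 0.0489
delta tool now mm [0.3 0.1 2.8]  at goal yaw [0.3 0.1 2.8] rotvec [-0.     0.001 -0.001]
```

```bash

python3 -m inch '[{"dx":0,"dy":0,"dz":1,"rx":0,"ry":0,"rz":0,"hand":0.3},{"dx":0,"dy":0,"dz":1,"rx":0,"ry":0,"rz":0,"hand":0.3},{"dx":0,"dy":0,"dz":0,"rx":0,"ry":0,"rz":0,"hand":0.3},{"dx":0,"dy":0,"dz":0,"rx":0,"ry":0,"rz":0,"hand":-0.46},{"dx":0,"dy":0,"dz":0,"rx":0,"ry":0,"rz":0,"hand":-0.46},{"dx":0,"dy":0,"dz":0,"rx":0,"ry":0,"rz":0,"hand":-0.46},{"dx":0,"dy":0,"dz":-20,"rx":0,"ry":0,"rz":0,"hand":-0.46},{"dx":0,"dy":0,"dz":-40,"rx":0,"ry":0,"rz":0,"hand":-0.46},{"dx":0,"dy":0,"dz":-40,"rx":0,"ry":0,"rz":0,"hand":-0.46},{"dx":0,"dy":0,"dz":0,"rx":0,"ry":0,"rz":0,"hand":-0.46}]' 40
python3 - <<'E'
from h import *
for n in ['scene']:
    p,d=bot.grab_frame(n); u,v=map(int,w2px(n,(.6876,-.0318,.03))); a=p[v-60:v+60,u-60:u+60]; cv2.imwrite(f'pics/{n}5.png',cv2.resize(a,None,fx=5,fy=5,interpolation=cv2.INTER_CUBIC)[...,::-1])
    print(n,locate(n,d,(.6876,-.0318),.03,.03,.036)); print(n,locate(n,d,(.6876,-.0318),.045,.028,.038))
E
python3 go.py c .08
```

```text
clock: 8.5
position: [0.6904, -0.032, 0.1305]
tool_rot: [-3.14, 0.008, -2.969]
force: [1.2, -0.2, -0.3]
grip_width: 0.0624
scene (305, array([ 0.6844, -0.0334,  0.0326]), array([ 0.6869, -0.0319,  0.0274]), array([0.0207, 0.032 , 0.2174, 0.2438, 0.4092]))
scene (348, array([ 0.6834, -0.0337,  0.0323]), array([ 0.6869, -0.0319,  0.0274]), array([0.0094, 0.1667, 0.2823, 0.3753, 0.4173]))
t 8.55 pos [ 0.6892 -0.032   0.1277] rot [-3.141  0.005 -2.969] F [-0.5 -0.3 -1. ] w 0.0625
delta tool now mm [ 98.6 112.9  47.1]  at goal yaw [ 98.2 113.   47.7] rotvec [-0.001  0.005 -0.002]
```

View pics/scene5.png

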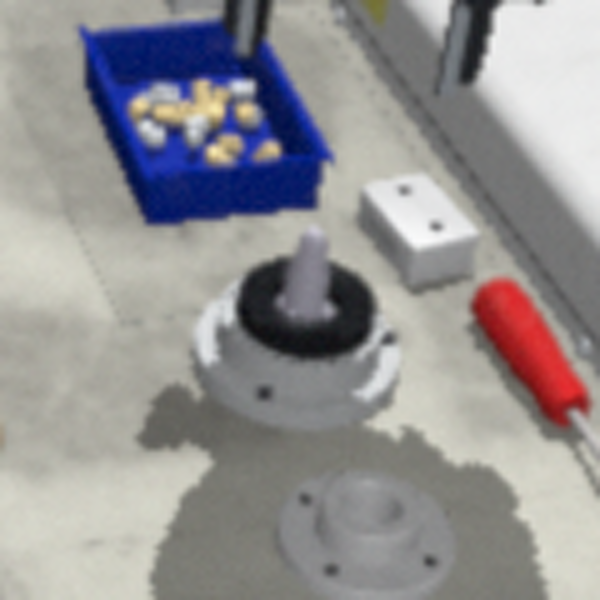

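The dark washer sits flat on the turret around the spindle ((305,305), top at ~33 mm, centre within 1 mm). Next, the brass cage.

```bash

python3 -m inch '[{"dx":20,"dy":23,"dz":0,"rx":0,"ry":0,"rz":0,"hand":-0.46},{"dx":26,"dy":30,"dz":7,"rx":0,"ry":0,"rz":0,"hand":-0.46},{"dx":26,"dy":30,"dz":20,"rx":0,"ry":0,"rz":0,"hand":-0.46},{"dx":26,"dy":30,"dz":20,"rx":0,"ry":0,"rz":0,"hand":-0.46},{"dx":0,"dy":0,"dz":20,"rx":0,"ry":0,"rz":0,"hand":-0.46},{"dx":0,"dy":0,"dz":20,"rx":0,"ry":0,"rz":0,"hand":-0.46},{"dx":0,"dy":0,"dz":0,"rx":0,"ry":0,"rz":0,"hand":-0.46},{"dx":0,"dy":0,"dz":0,"rx":0,"ry":0,"rz":0,"hand":-0.46},{"dx":0,"dy":0,"dz":0,"rx":0,"ry":0,"rz":0,"hand":-0.46}]' 40
python3 go.py c 0.0
```

```text
clock: 9.45
position: [0.5721, 0.0624, 0.0384]
tool_rot: [-3.142, 0.001, -2.969]
force: [1.1, -0.3, 0.3]
grip_width: 0.0623
t 9.45 pos [0.5721 0.0624 0.0384] rot [-3.142e+00  1.000e-03 -2.969e+00] F [ 1.1 -0.3  0.3] w 0.0623
delta tool now mm [-0.6 -0.4 38.4]  at goal yaw [-0.7 -0.4 38.4] rotvec [-0.     0.001 -0.002]
```

```bash

python3 -m inch '[{"dx":-0.6,"dy":-0.4,"dz":15,"rx":0,"ry":0,"rz":0,"hand":-0.46},{"dx":0,"dy":0,"dz":15,"rx":0,"ry":0,"rz":0,"hand":-0.46},{"dx":0,"dy":0,"dz":8.4,"rx":0,"ry":0,"rz":0,"hand":-0.46},{"dx":0,"dy":0,"dz":0,"rx":0,"ry":0,"rz":0,"hand":-0.46},{"dx":0,"dy":0,"dz":0,"rx":0,"ry":0,"rz":0,"hand":0.3},{"dx":0,"dy":0,"dz":0,"rx":0,"ry":0,"rz":0,"hand":0.3},{"dx":0,"dy":0,"dz":0,"rx":0,"ry":0,"rz":0,"hand":0.3},{"dx":0,"dy":0,"dz":0,"rx":0,"ry":0,"rz":0,"hand":0.3}]' 40
python3 go.py c 0.0
```

```text
clock: 10.25
position: [0.5725, 0.0623, -0.0003]
tool_rot: [-3.142, 0.0, -2.968]
force: [-0.8, 0.3, -0.3]
grip_width: 0.0473
t 10.25 pos [ 5.725e-01  6.230e-02 -3.000e-04] rot [-3.142  0.    -2.968] F [-0.8  0.3 -0.3] w 0.0473
delta tool now mm [-0.3 -0.1 -0.3]  at goal yaw [-0.3 -0.1 -0.3] rotvec [-0.     0.    -0.001]
```

```bash

python3 -m inch '[{"dx":0,"dy":0,"dz":-15,"rx":0,"ry":0,"rz":0,"hand":0.3},{"dx":0,"dy":0,"dz":-30,"rx":0,"ry":0,"rz":0,"hand":0.3},{"dx":0,"dy":0,"dz":-35,"rx":0,"ry":0,"rz":0,"hand":0.3},{"dx":-18,"dy":-21,"dz":-20,"rx":0,"ry":0,"rz":0,"hand":0.3},{"dx":-24,"dy":-28,"dz":0,"rx":0,"ry":0,"rz":0,"hand":0.3},{"dx":-24,"dy":-28,"dz":0,"rx":0,"ry":0,"rz":0,"hand":0.3},{"dx":-22,"dy":-25,"dz":0,"rx":0,"ry":0,"rz":0,"hand":0.3},{"dx":-10.4,"dy":-11,"dz":0,"rx":0,"ry":0,"rz":0,"hand":0.3},{"dx":0,"dy":0,"dz":0,"rx":0,"ry":0,"rz":0,"hand":0.3},{"dx":0,"dy":0,"dz":0,"rx":0,"ry":0,"rz":0,"hand":0.3}]' 40
python3 -m inch '[{"dx":0,"dy":0,"dz":0,"rx":0,"ry":0,"rz":0,"hand":0.3},{"dx":0,"dy":0,"dz":0,"rx":0,"ry":0,"rz":0,"hand":0.3}]' >/dev/null
python3 - <<'E'
from held import *
p=held(.01,.025); u,v=map(int,w2px('scene',(.6876,-.0318,.07))); a=p[v-60:v+60,u-60:u+60]; cv2.imwrite('pics/scene6.png',cv2.resize(a,None,fx=5,fy=5,interpolation=cv2.INTER_CUBIC)[...,::-1])
E
python3 go.py base .0335
```

```text
clock: 11.25
position: [0.6884, -0.0318, 0.1]
tool_rot: [3.141, 0.0, -2.969]
force: [-0.7, 0.4, -0.5]
grip_width: 0.0473
n 394 slope [0.029 0.014] z-tcp 0.0083
refit 333 [0.003 0.008] 0.0089
circle 0.6887 -0.0311 0.0274 tcp [ 0.6884 -0.0314  0.0998]
t 11.5 pos [ 0.6884 -0.0314  0.0998] rot [ 3.142  0.    -2.968] F [ 0.5 -0.4 -0.6] w 0.0472
delta tool now mm [ 0.9 -0.2 66.3]  at goal yaw [ 0.9 -0.2 66.3] rotvec [ 0.  0. -0.]
```

View pics/scene6.png

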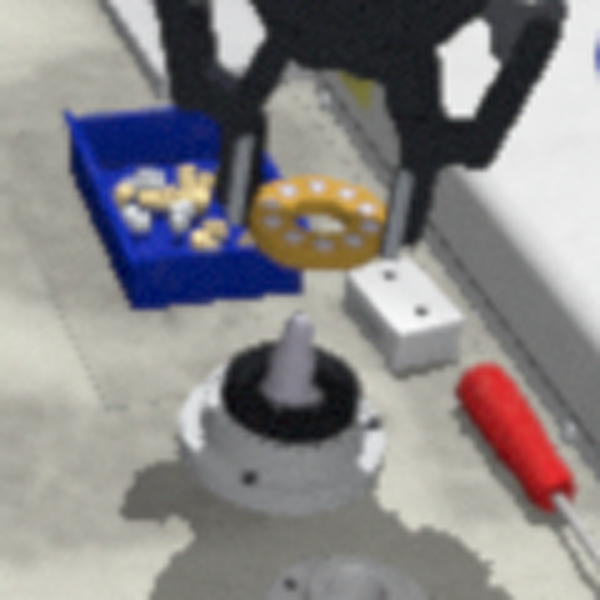

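Brass cage (318,222) held level above the spindle (298,350). Lowering.

```bash

python3 -m inch '[{"dx":0.9,"dy":-0.2,"dz":10,"rx":0,"ry":0,"rz":0,"hand":0.3},{"dx":0,"dy":0,"dz":15,"rx":0,"ry":0,"rz":0,"hand":0.3},{"dx":0,"dy":0,"dz":15,"rx":0,"ry":0,"rz":0,"hand":0.3},{"dx":0,"dy":0,"dz":12,"rx":0,"ry":0,"rz":0,"hand":0.3},{"dx":0,"dy":0,"dz":7,"rx":0,"ry":0,"rz":0,"hand":0.3},{"dx":0,"dy":0,"dz":4,"rx":0,"ry":0,"rz":0,"hand":0.3},{"dx":0,"dy":0,"dz":2,"rx":0,"ry":0,"rz":0,"hand":0.3},{"dx":0,"dy":0,"dz":0,"rx":0,"ry":0,"rz":0,"hand":0.3},{"dx":0,"dy":0,"dz":0,"rx":0,"ry":0,"rz":0,"hand":0.3}]' 40
python3 go.py base 0.034
```

```text
clock: 12.4
position: [0.6877, -0.0321, 0.0345]
tool_rot: [3.141, -0.0, -2.968]
force: [-2.7, 2.3, -2.1]
grip_width: 0.047
t 12.4 pos [ 0.6877 -0.0321  0.0345] rot [ 3.141 -0.    -2.968] F [-2.7  2.3 -2.1] w 0.047
delta tool now mm [0.  0.3 0.5]  at goal yaw [0.  0.3 0.5] rotvec [ 0.    -0.    -0.001]
```

Position is within tolerance of the seat with small force. Release and retreat.

```bash

python3 -m inch '[{"dx":0,"dy":0,"dz":0.5,"rx":0,"ry":0,"rz":0,"hand":-0.46},{"dx":0,"dy":0,"dz":0,"rx":0,"ry":0,"rz":0,"hand":-0.46},{"dx":0,"dy":0,"dz":0,"rx":0,"ry":0,"rz":0,"hand":-0.46},{"dx":0,"dy":0,"dz":-20,"rx":0,"ry":0,"rz":0,"hand":-0.46},{"dx":0,"dy":0,"dz":-40,"rx":0,"ry":0,"rz":0,"hand":-0.46},{"dx":0,"dy":0,"dz":-40,"rx":0,"ry":0,"rz":0,"hand":-0.46},{"dx":0,"dy":0,"dz":0,"rx":0,"ry":0,"rz":0,"hand":-0.46},{"dx":0,"dy":0,"dz":0,"rx":0,"ry":0,"rz":0,"hand":-0.46}]' 40
python3 - <<'E'
from h import *
for n in ['scene']:
    p,d=bot.grab_frame(n); u,v=map(int,w2px(n,(.6876,-.0318,.03))); a=p[v-60:v+60,u-60:u+60]; cv2.imwrite(f'pics/{n}7.png',cv2.resize(a,None,fx=5,fy=5,interpolation=cv2.INTER_CUBIC)[...,::-1])
    print(n,locate(n,d,(.6876,-.0318),.03,.038,.045))
E
python3 go.py s .08
```

```text
clock: 13.2
position: [0.6884, -0.0327, 0.135]
tool_rot: [-3.141, 0.002, -2.969]
force: [0.1, -0.1, -0.3]
grip_width: 0.0624
scene (312, array([ 0.6846, -0.0339,  0.0414]), array([ 0.6884, -0.0326,  0.0264]), array([0.0222, 0.0386, 0.2187, 0.2454, 0.4139]))
t 13.25 pos [ 0.6878 -0.0326  0.1337] rot [-3.141  0.    -2.969] F [-1.  -0.6 -0.1] w 0.0624
delta tool now mm [182.6 292.4  53.6]  at goal yaw [182.2 292.7  53.7] rotvec [-0.     0.    -0.001]
```

View pics/scene7.png

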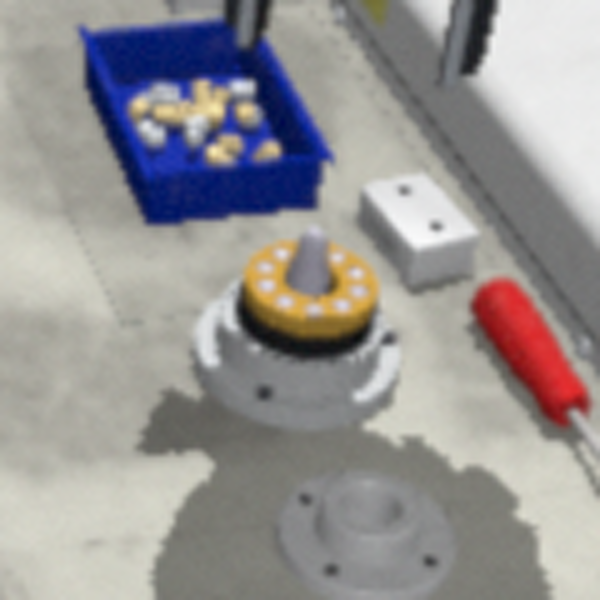

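The cage (312,285) lies flat on the dark washer, top at about 41.5–42 mm. Now the bright washer.

```bash

python3 -m inch '[{"dx":13,"dy":20,"dz":0,"rx":0,"ry":0,"rz":0,"hand":-0.46},{"dx":24,"dy":39,"dz":0,"rx":0,"ry":0,"rz":0,"hand":-0.46},{"dx":24,"dy":39,"dz":0,"rx":0,"ry":0,"rz":0,"hand":-0.46},{"dx":24,"dy":39,"dz":0,"rx":0,"ry":0,"rz":0,"hand":-0.46},{"dx":24,"dy":39,"dz":0,"rx":0,"ry":0,"rz":0,"hand":-0.46},{"dx":24,"dy":39,"dz":10,"rx":0,"ry":0,"rz":0,"hand":-0.46},{"dx":24,"dy":39,"dz":15,"rx":0,"ry":0,"rz":0,"hand":-0.46},{"dx":24,"dy":38,"dz":20,"rx":0,"ry":0,"rz":0,"hand":-0.46},{"dx":0,"dy":0,"dz":20,"rx":0,"ry":0,"rz":0,"hand":-0.46},{"dx":0,"dy":0,"dz":20,"rx":0,"ry":0,"rz":0,"hand":-0.46}]' 40
python3 -m inch '[{"dx":0,"dy":0,"dz":0,"rx":0,"ry":0,"rz":0,"hand":-0.46},{"dx":0,"dy":0,"dz":0,"rx":0,"ry":0,"rz":0,"hand":-0.46},{"dx":0,"dy":0,"dz":0,"rx":0,"ry":0,"rz":0,"hand":-0.46}]' 40
python3 go.py s 0.0
```

```text
clock: 14.25
position: [0.4578, 0.225, 0.0474]
tool_rot: [-3.141, -0.001, -2.966]
force: [0.7, 0.1, -0.7]
grip_width: 0.062
clock: 14.55
position: [0.4596, 0.2239, 0.0495]
tool_rot: [3.141, 0.0, -2.969]
force: [0.3, 0.3, -0.2]
grip_width: 0.0625
t 14.55 pos [0.4596 0.2239 0.0495] rot [ 3.141  0.    -2.969] F [ 0.3  0.3 -0.2] w 0.0625
delta tool now mm [ 2.1  0.5 49.5]  at goal yaw [ 2.1  0.5 49.5] rotvec [ 0.     0.    -0.002]
```

```bash

python3 -m inch '[{"dx":2.1,"dy":0.5,"dz":15,"rx":0,"ry":0,"rz":0,"hand":-0.46},{"dx":0,"dy":0,"dz":15,"rx":0,"ry":0,"rz":0,"hand":-0.46},{"dx":0,"dy":0,"dz":12,"rx":0,"ry":0,"rz":0,"hand":-0.46},{"dx":0,"dy":0,"dz":7.5,"rx":0,"ry":0,"rz":0,"hand":-0.46},{"dx":0,"dy":0,"dz":0,"rx":0,"ry":0,"rz":0,"hand":-0.46},{"dx":0,"dy":0,"dz":0,"rx":0,"ry":0,"rz":0,"hand":0.3},{"dx":0,"dy":0,"dz":0,"rx":0,"ry":0,"rz":0,"hand":0.3},{"dx":0,"dy":0,"dz":0,"rx":0,"ry":0,"rz":0,"hand":0.3},{"dx":0,"dy":0,"dz":0,"rx":0,"ry":0,"rz":0,"hand":0.3}]' 40
python3 go.py base 0.11
```

```text
clock: 15.45
position: [0.4573, 0.2242, 0.0003]
tool_rot: [3.141, 0.001, -2.969]
force: [-2.1, -1.2, 5.3]
grip_width: 0.05
t 15.45 pos [4.573e-01 2.242e-01 3.000e-04] rot [ 3.141e+00  1.000e-03 -2.969e+00] F [-2.1 -1.2  5.3] w 0.05
delta tool now mm [-182.9 -291.8 -109.7]  at goal yaw [-182.4 -292.1 -109.7] rotvec [ 0.     0.001 -0.002]
```

```bash

python3 -m inch '[{"dx":0,"dy":0,"dz":-15,"rx":0,"ry":0,"rz":0,"hand":0.3},{"dx":0,"dy":0,"dz":-30,"rx":0,"ry":0,"rz":0,"hand":0.3},{"dx":-10,"dy":-16,"dz":-35,"rx":0,"ry":0,"rz":0,"hand":0.3},{"dx":-20,"dy":-32,"dz":-20,"rx":0,"ry":0,"rz":0,"hand":0.3},{"dx":-25,"dy":-40,"dz":-10,"rx":0,"ry":0,"rz":0,"hand":0.3},{"dx":-25,"dy":-40,"dz":0,"rx":0,"ry":0,"rz":0,"hand":0.3},{"dx":-25,"dy":-40,"dz":0,"rx":0,"ry":0,"rz":0,"hand":0.3},{"dx":-25,"dy":-40,"dz":0,"rx":0,"ry":0,"rz":0,"hand":0.3},{"dx":-25,"dy":-40,"dz":0,"rx":0,"ry":0,"rz":0,"hand":0.3},{"dx":-17,"dy":-28,"dz":0,"rx":0,"ry":0,"rz":0,"hand":0.3}]' 40
python3 -m inch '[{"dx":-10.5,"dy":-16,"dz":0,"rx":0,"ry":0,"rz":0.002,"hand":0.3},{"dx":0,"dy":0,"dz":0,"rx":0,"ry":0,"rz":0,"hand":0.3},{"dx":0,"dy":0,"dz":0,"rx":0,"ry":0,"rz":0,"hand":0.3},{"dx":0,"dy":0,"dz":0,"rx":0,"ry":0,"rz":0,"hand":0.3}]' 40
python3 - <<'E'
from held import *
p=held(.009,.026); u,v=map(int,w2px('scene',(.6876,-.0318,.07))); a=p[v-60:v+60,u-60:u+60]; cv2.imwrite('pics/scene8.png',cv2.resize(a,None,fx=5,fy=5,interpolation=cv2.INTER_CUBIC)[...,::-1])
E
python3 go.py base .0425
```

```text
clock: 16.45
position: [0.6757, -0.0215, 0.1102]
tool_rot: [-3.141, 0.001, -2.971]
force: [-0.3, -0.4, -1.0]
grip_width: 0.0493
clock: 16.85
position: [0.6868, -0.0309, 0.1098]
tool_rot: [3.141, 0.0, -2.969]
force: [-0.8, -0.1, -0.3]
grip_width: 0.0494
n 441 slope [0.029 0.01 ] z-tcp 0.0081
refit 369 [0.    0.008] 0.0086
circle 0.6862 -0.0315 0.0277 tcp [ 0.6868 -0.0309  0.1098]
t 16.9 pos [ 0.6868 -0.0309  0.1098] rot [ 3.141  0.    -2.969] F [-0.1  0.5 -1.1] w 0.0493
delta tool now mm [-0.6 -1.  67.3]  at goal yaw [-0.6 -1.  67.3] rotvec [ 0.     0.    -0.002]
```

View pics/scene8.png

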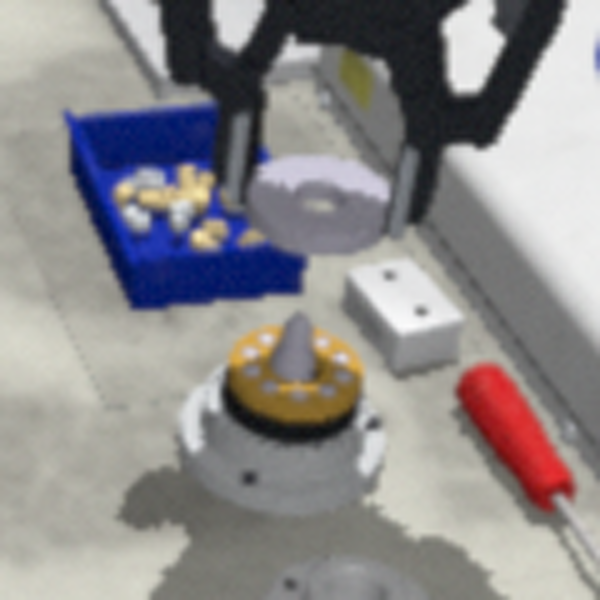

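Bright washer (322,203) level above the spindle tip (298,320). Lowering, watching forces as it takes the 16 mm section.

```bash

python3 -m inch '[{"dx":-0.6,"dy":-1,"dz":10,"rx":0,"ry":0,"rz":0,"hand":0.3},{"dx":0,"dy":0,"dz":15,"rx":0,"ry":0,"rz":0,"hand":0.3},{"dx":0,"dy":0,"dz":15,"rx":0,"ry":0,"rz":0,"hand":0.3},{"dx":0,"dy":0,"dz":10,"rx":0,"ry":0,"rz":0,"hand":0.3},{"dx":0,"dy":0,"dz":5,"rx":0,"ry":0,"rz":0,"hand":0.3},{"dx":0,"dy":0,"dz":0,"rx":0,"ry":0,"rz":0,"hand":0.3},{"dx":0,"dy":0,"dz":0,"rx":0,"ry":0,"rz":0,"hand":0.3}]' 40
python3 go.py base 0.0435
python3 -m inch '[{"dx":0,"dy":0,"dz":3,"rx":0,"ry":0,"rz":0,"hand":0.3},{"dx":0,"dy":0,"dz":2,"rx":0,"ry":0,"rz":0,"hand":0.3},{"dx":0,"dy":0,"dz":2,"rx":0,"ry":0,"rz":0,"hand":0.3},{"dx":0,"dy":0,"dz":0,"rx":0,"ry":0,"rz":0,"hand":0.3}]' 40
python3 go.py base 0.0435
```

```text
clock: 17.6
position: [0.6882, -0.0329, 0.0546]
tool_rot: [-3.142, 0.0, -2.97]
force: [-0.1, -0.4, -0.4]
grip_width: 0.0489
t 17.6 pos [ 0.6882 -0.0329  0.0546] rot [-3.142  0.    -2.97 ] F [-0.1 -0.4 -0.4] w 0.0489
delta tool now mm [ 0.4  1.2 11.1]  at goal yaw [ 0.4  1.2 11.1] rotvec [-0.     0.    -0.003]
clock: 18.0
position: [0.688, -0.0322, 0.0475]
tool_rot: [3.141, 0.0, -2.97]
force: [-1.6, 3.1, 2.3]
grip_width: 0.0495
t 18.0 pos [ 0.688  -0.0322  0.0475] rot [ 3.141  0.    -2.97 ] F [-1.6  3.1  2.3] w 0.0495
delta tool now mm [0.3 0.5 4. ]  at goal yaw [0.3 0.5 4. ] rotvec [ 0.001  0.    -0.003]
```

```bash

python3 -m inch '[{"dx":0.3,"dy":0.9,"dz":0,"rx":0,"ry":0,"rz":0,"hand":0.3},{"dx":0,"dy":0,"dz":2,"rx":0,"ry":0,"rz":0,"hand":0.3},{"dx":0,"dy":0,"dz":1,"rx":0,"ry":0,"rz":0,"hand":0.3},{"dx":0,"dy":0,"dz":0,"rx":0,"ry":0,"rz":0,"hand":0.3},{"dx":0,"dy":0,"dz":0,"rx":0,"ry":0,"rz":0,"hand":0.3}]' 40
python3 go.py base 0.0435
```

```text
clock: 18.5
position: [0.6873, -0.0317, 0.0441]
tool_rot: [3.141, -0.0, -2.97]
force: [-1.4, 4.8, -1.9]
grip_width: 0.0494
t 18.5 pos [ 0.6873 -0.0317  0.0441] rot [ 3.141 -0.    -2.97 ] F [-1.4  4.8 -1.9] w 0.0494
delta tool now mm [-0.3 -0.2  0.6]  at goal yaw [-0.3 -0.2  0.6] rotvec [ 0.    -0.    -0.003]
```

```bash

python3 -m inch '[{"dx":0,"dy":0.5,"dz":0.7,"rx":0,"ry":0,"rz":0,"hand":-0.46},{"dx":0,"dy":0,"dz":0,"rx":0,"ry":0,"rz":0,"hand":-0.46},{"dx":0,"dy":0,"dz":0,"rx":0,"ry":0,"rz":0,"hand":-0.46},{"dx":0,"dy":0,"dz":-20,"rx":0,"ry":0,"rz":0,"hand":-0.46},{"dx":0,"dy":0,"dz":-35,"rx":0,"ry":0,"rz":0,"hand":-0.46},{"dx":0,"dy":0,"dz":-35,"rx":0,"ry":0,"rz":0,"hand":-0.46},{"dx":0,"dy":0,"dz":0,"rx":0,"ry":0,"rz":0,"hand":-0.46},{"dx":0,"dy":0,"dz":0,"rx":0,"ry":0,"rz":0,"hand":-0.46}]' 40
python3 - <<'E'
from h import *
for n in ['scene']:
    p,d=bot.grab_frame(n); u,v=map(int,w2px(n,(.6876,-.0318,.03))); a=p[v-60:v+60,u-60:u+60]; cv2.imwrite(f'pics/{n}9.png',cv2.resize(a,None,fx=5,fy=5,interpolation=cv2.INTER_CUBIC)[...,::-1])
    print(n,locate(n,d,(.6876,-.0318),.03,.0475,.054)); print('flange',locate(n,d,(.6095,-.0924),.035,.016,.026))
E
python3 go.py f .09
```

```text
clock: 19.3
position: [0.6878, -0.0319, 0.1345]
tool_rot: [-3.141, 0.002, -2.971]
force: [-0.3, 0.3, -0.7]
grip_width: 0.0623
scene (375, array([ 0.6856, -0.0325,  0.0509]), array([ 0.6883, -0.0303,  0.0279]), array([0.0215, 0.0406, 0.2145, 0.2439, 0.4132]))
flange (207, array([ 0.6077, -0.0919,  0.0203]), array([ 0.6082, -0.0912,  0.0186]), array([-0.0005,  0.0058,  0.0096,  0.4401,  0.4523]))
t 19.35 pos [ 0.6872 -0.0319  0.1335] rot [-3.141 -0.    -2.971] F [-0.  -0.2 -0.6] w 0.0629
delta tool now mm [ 86.9 -46.4  43.5]  at goal yaw [ 87.1 -46.1  43.5] rotvec [-0.    -0.    -0.003]
```

View pics/scene9.png

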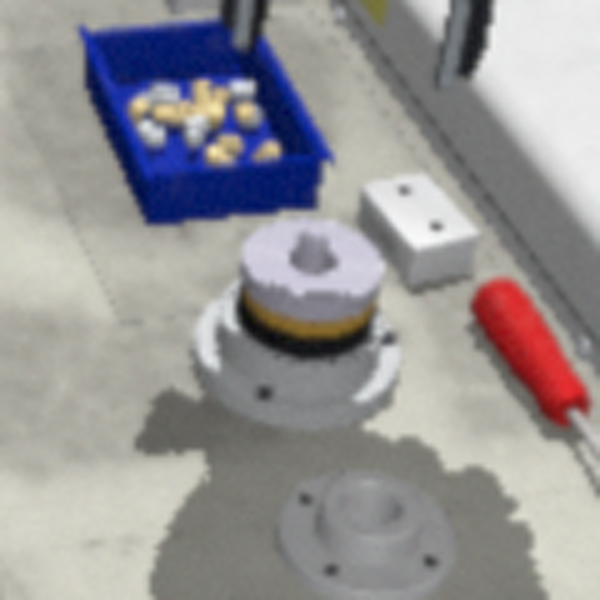

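Bright washer (313,265) lies flat on the cage, top at 51 mm. Now the flange, across its hub.

```bash

python3 -m inch '[{"dx":17,"dy":-9.3,"dz":0,"rx":0,"ry":0,"rz":0,"hand":-0.13},{"dx":25,"dy":-13,"dz":0,"rx":0,"ry":0,"rz":0,"hand":-0.13},{"dx":25,"dy":-13,"dz":10,"rx":0,"ry":0,"rz":0,"hand":-0.13},{"dx":20,"dy":-11,"dz":20,"rx":0,"ry":0,"rz":-0.003,"hand":-0.13},{"dx":0,"dy":0,"dz":20,"rx":0,"ry":0,"rz":0,"hand":-0.13},{"dx":0,"dy":0,"dz":25,"rx":0,"ry":0,"rz":0,"hand":-0.13},{"dx":0,"dy":0,"dz":13,"rx":0,"ry":0,"rz":0,"hand":-0.13},{"dx":0,"dy":0,"dz":0,"rx":0,"ry":0,"rz":0,"hand":-0.13},{"dx":0,"dy":0,"dz":0,"rx":0,"ry":0,"rz":0,"hand":-0.13},{"dx":0,"dy":0,"dz":0,"rx":0,"ry":0,"rz":0,"hand":-0.13}]' 40
python3 go.py f 0.0115
```

```text
clock: 20.35
position: [0.6102, -0.092, 0.0466]
tool_rot: [-3.141, 0.001, -2.967]
force: [0.4, 0.1, 0.8]
grip_width: 0.0481
t 20.35 pos [ 0.6102 -0.092   0.0466] rot [-3.141e+00  1.000e-03 -2.967e+00] F [0.4 0.1 0.8] w 0.0481
delta tool now mm [ 0.8 -0.3 35.1]  at goal yaw [ 0.7 -0.3 35.1] rotvec [-0.     0.001 -0.   ]
```

```bash

python3 -m inch '[{"dx":0.8,"dy":-0.3,"dz":12,"rx":0,"ry":0,"rz":0,"hand":-0.13},{"dx":0,"dy":0,"dz":14,"rx":0,"ry":0,"rz":0,"hand":-0.13},{"dx":0,"dy":0,"dz":8.5,"rx":0,"ry":0,"rz":0,"hand":-0.13},{"dx":0,"dy":0,"dz":0,"rx":0,"ry":0,"rz":0,"hand":-0.13},{"dx":0,"dy":0,"dz":0,"rx":0,"ry":0,"rz":0,"hand":0.6},{"dx":0,"dy":0,"dz":0,"rx":0,"ry":0,"rz":0,"hand":0.6},{"dx":0,"dy":0,"dz":0,"rx":0,"ry":0,"rz":0,"hand":0.6},{"dx":0,"dy":0,"dz":0,"rx":0,"ry":0,"rz":0,"hand":0.6}]' 40
python3 go.py base .12
```

```text
clock: 21.15
position: [0.609, -0.0925, 0.0115]
tool_rot: [-3.141, 0.0, -2.967]
force: [-0.7, -0.6, 0.2]
grip_width: 0.0326
t 21.15 pos [ 0.609  -0.0925  0.0115] rot [-3.141  0.    -2.967] F [-0.7 -0.6  0.2] w 0.0326
delta tool now mm [ -88.    46.1 -108.5]  at goal yaw [ -87.9   46.1 -108.5] rotvec [-0.  0. -0.]
```

```bash

python3 -m inch '[{"dx":0,"dy":0,"dz":-15,"rx":0,"ry":0,"rz":0,"hand":0.6},{"dx":0,"dy":0,"dz":-30,"rx":0,"ry":0,"rz":0,"hand":0.6},{"dx":0,"dy":0,"dz":-35,"rx":0,"ry":0,"rz":0,"hand":0.6},{"dx":-10,"dy":5,"dz":-20,"rx":0,"ry":0,"rz":0,"hand":0.6},{"dx":-25,"dy":13,"dz":0,"rx":0,"ry":0,"rz":0,"hand":0.6},{"dx":-25,"dy":13,"dz":0,"rx":0,"ry":0,"rz":0,"hand":0.6},{"dx":-20,"dy":11,"dz":0,"rx":0,"ry":0,"rz":0,"hand":0.6},{"dx":-8,"dy":4.4,"dz":0,"rx":0,"ry":0,"rz":0,"hand":0.6},{"dx":0,"dy":0,"dz":0,"rx":0,"ry":0,"rz":0,"hand":0.6},{"dx":0,"dy":0,"dz":0,"rx":0,"ry":0,"rz":0,"hand":0.6}]' 40
python3 -m inch '[{"dx":0,"dy":0,"dz":0,"rx":0,"ry":0,"rz":0,"hand":0.6},{"dx":0,"dy":0,"dz":0,"rx":0,"ry":0,"rz":0,"hand":0.6}]' 40 >/dev/null
python3 - <<'E'
from held import *
p=held(.009,.031,-.006,.002); u,v=map(int,w2px('scene',(.6876,-.0318,.07))); a=p[v-60:v+60,u-60:u+60]; cv2.imwrite('pics/scene10.png',cv2.resize(a,None,fx=5,fy=5,interpolation=cv2.INTER_CUBIC)[...,::-1])
E
python3 go.py base .0625
```

```text
clock: 22.15
position: [0.6868, -0.0325, 0.1115]
tool_rot: [-3.141, -0.001, -2.968]
force: [-0.0, -1.0, -1.0]
grip_width: 0.0326
n 328 slope [0.045 0.019] z-tcp -0.0023
refit 287 [0.052 0.039] -0.0017
circle 0.6854 -0.0344 0.0309 tcp [ 0.6871 -0.0323  0.1114]
t 22.4 pos [ 0.6871 -0.0323  0.1114] rot [-3.141 -0.    -2.968] F [-0.4  0.5 -0.5] w 0.0329
delta tool now mm [-0.5  0.4 48.9]  at goal yaw [-0.5  0.4 48.9] rotvec [-0.    -0.    -0.001]
```

View pics/scene10.png

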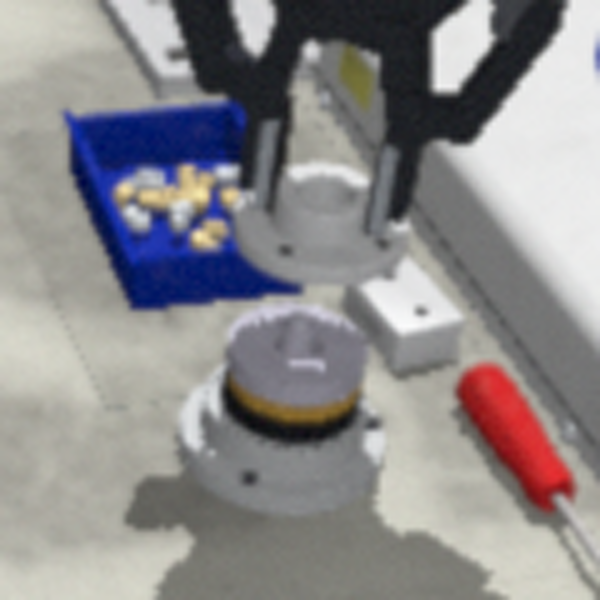

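Flange (322,225) held hub-up and about level above the stack. Lowering over the nose.

```bash

python3 -m inch '[{"dx":-0.5,"dy":0.7,"dz":10,"rx":0,"ry":0,"rz":0,"hand":0.6},{"dx":0,"dy":0,"dz":13,"rx":0,"ry":0,"rz":0,"hand":0.6},{"dx":0,"dy":0,"dz":10,"rx":0,"ry":0,"rz":0,"hand":0.6},{"dx":0,"dy":0,"dz":7,"rx":0,"ry":0,"rz":0,"hand":0.6},{"dx":0,"dy":0,"dz":4,"rx":0,"ry":0,"rz":0,"hand":0.6},{"dx":0,"dy":0,"dz":3,"rx":0,"ry":0,"rz":0,"hand":0.6},{"dx":0,"dy":0,"dz":0,"rx":0,"ry":0,"rz":0,"hand":0.6},{"dx":0,"dy":0,"dz":0,"rx":0,"ry":0,"rz":0,"hand":0.6}]' 40
python3 go.py base .0625
```

```text
clock: 23.2
position: [0.688, -0.0308, 0.0645]
tool_rot: [-3.141, 0.0, -2.967]
force: [-0.1, -0.5, -0.0]
grip_width: 0.0329
t 23.2 pos [ 0.688  -0.0308  0.0645] rot [-3.141  0.    -2.967] F [-0.1 -0.5 -0. ] w 0.0329
delta tool now mm [ 0.6 -1.   2. ]  at goal yaw [ 0.6 -1.   2. ] rotvec [-0.  0. -0.]
```

```bash

python3 -m inch '[{"dx":0.3,"dy":-0.5,"dz":1.3,"rx":0,"ry":0,"rz":0,"hand":0.6},{"dx":0,"dy":0,"dz":0.5,"rx":0,"ry":0,"rz":0,"hand":0.6},{"dx":0,"dy":0,"dz":0,"rx":0,"ry":0,"rz":0,"hand":0.6},{"dx":0,"dy":0,"dz":0,"rx":0,"ry":0,"rz":0,"hand":0.6}]' 40
python3 -m inch '[{"dx":0,"dy":0,"dz":0,"rx":0,"ry":0,"rz":0,"hand":-0.13},{"dx":0,"dy":0,"dz":0,"rx":0,"ry":0,"rz":0,"hand":-0.13},{"dx":0,"dy":0,"dz":0,"rx":0,"ry":0,"rz":0,"hand":-0.13},{"dx":0,"dy":0,"dz":-20,"rx":0,"ry":0,"rz":0,"hand":-0.13},{"dx":0,"dy":0,"dz":-35,"rx":0,"ry":0,"rz":0,"hand":-0.13},{"dx":0,"dy":0,"dz":-35,"rx":0,"ry":0,"rz":0,"hand":-0.13},{"dx":0,"dy":0,"dz":0,"rx":0,"ry":0,"rz":0,"hand":-0.13},{"dx":0,"dy":0,"dz":0,"rx":0,"ry":0,"rz":0,"hand":-0.13}]' 40
python3 - <<'E'
from h import *
for n in ['scene','top']:
    p,d=bot.grab_frame(n); u,v=map(int,w2px(n,(.6876,-.0318,.03))); a=p[v-60:v+60,u-60:u+60]; cv2.imwrite(f'pics/{n}11.png',cv2.resize(a,None,fx=5,fy=5,interpolation=cv2.INTER_CUBIC)[...,::-1])
    print(n,'disc',locate(n,d,(.6876,-.0318),.035,.058,.064),'hub',locate(n,d,(.6876,-.0318),.03,.069,.076))
    print('knob',locate(n,d,(.6698,.1365),.03,.02,.03),'bush',locate(n,d,(.474,-.1247),.02,.018,.03))
E
python3 go.py base .1
```

```text
clock: 23.6
position: [0.6877, -0.0313, 0.0625]
tool_rot: [-3.142, 0.0, -2.967]
force: [-0.4, 0.1, -0.1]
grip_width: 0.0331
clock: 24.4
position: [0.6879, -0.0313, 0.1531]
tool_rot: [-3.141, 0.001, -2.967]
force: [-0.5, 0.2, -0.2]
grip_width: 0.048
scene disc (313, array([ 0.6812, -0.0346,  0.0596]), array([ 0.6885, -0.0319,  0.0315]), array([0.0161, 0.0572, 0.2269, 0.2752, 0.4335])) hub (144, array([ 0.6878, -0.032 ,  0.0715]), array([ 0.6886, -0.0314,  0.0185]), array([0.0236, 0.0565, 0.2151, 0.2602, 0.4318]))
knob (195, array([0.6669, 0.1354, 0.0252]), array([0.6701, 0.1365, 0.0199]), array([-0.0011,  0.    ,  0.0112,  0.0256,  0.0268])) bush (185, array([ 0.4729, -0.1235,  0.0236]), array([ 0.4741, -0.1234,  0.013 ]), array([-0.0011, -0.    ,  0.0083,  0.024 ,  0.0258]))
top disc (196, array([ 0.6739, -0.0221,  0.0602]), array([ 0.675 , -0.0226,  0.0257]), array([0.0482, 0.5239, 0.5308, 0.5522, 0.5615])) hub (65, array([ 0.6779, -0.026 ,  0.0722]), array([ 0.6789, -0.0267,  0.0123]), array([0.0582, 0.5261, 0.5308, 0.5514, 0.5592]))
knob (336, array([0.669 , 0.1362, 0.0255]), array([0.6695, 0.1366, 0.0198]), array([-0.0024, -0.0004,  0.003 ,  0.0259,  0.0281])) bush (32, array([ 0.4724, -0.1157,  0.0243]), array([ 0.4726, -0.1175,  0.0095]), array([-0.0027, -0.0011,  0.0011,  0.0179,  0.0258]))
t 24.5 pos [ 0.6872 -0.0313  0.1515] rot [ 3.141e+00 -1.000e-03 -2.967e+00] F [-0.6 -0.6  0.1] w 0.0482
delta tool now mm [-0.4 -0.6 51.5]  at goal yaw [-0.3 -0.6 51.5] rotvec [ 0.    -0.001 -0.   ]
```

View pics/scene11.png

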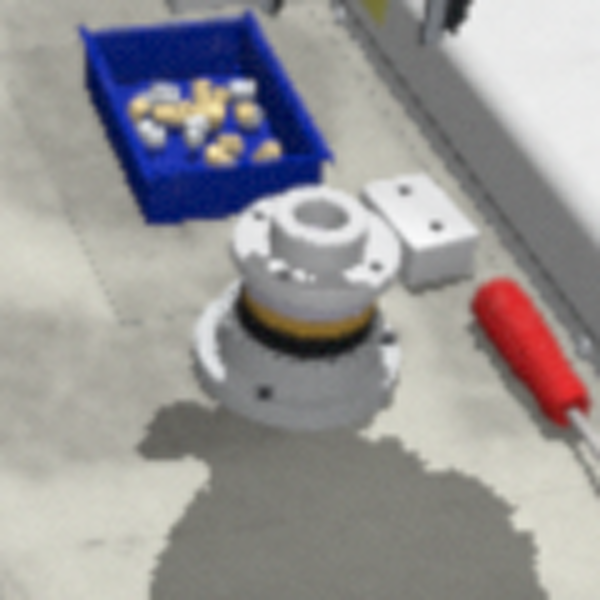

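The flange (318,245) lies flat on top, hub up, with its hub face at about 72 mm as expected. The gripper is open and clear, and the knob and bush are unmoved.

```bash
python3 -c "
from workcell import bot
print(bot.job_done())"
```

```text
the job is handed in; nothing more can be done
None
```

The fixture is together on the spindle, and I handed it in at about 24.5 s of the 93 s allowed. From the base up it is the dark washer, the brass ball cage (not the orange look-alike), the bright washer, then the flange with its hub up. I let go of each part, and at the end the gripper was open and about 80 mm above the flange.

**Last checks, scene camera:**
- **Heights:** each upper face was within about 1 mm of its seated height: 33, 42 and 51 mm for the two washers and the cage, and 72 mm for the top of the hub.
- **Centring:** each part was within about 1.7 mm of the measured spindle axis; the limit is 4 mm.
- **Tilt:** all four looked flat in the pictures. I measured tilt only while they were held, not after release. The flange's held reading was unreliable (up to 0.05 rad) because its hub wall was in the data.
- **Knob and bush:** neither moved, to within about 1 mm.

**Checks that disagreed:**
- **Gripper opening:** it read about 3 mm too small on every part, but each part was lifted and held securely.
- **Bright washer:** it rubbed the spindle with up to about 5 N sideways on the way down; I corrected by 1 mm and it seated.
- **Top camera:** its last readings of the stack and bush were off because the arm partly hid them, so I went by the scene camera.
- **Wrong move:** one 0.1 s move with the dark washer went the wrong way, in free air and touching nothing.

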